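# Fish the dropped clamp ring out from behind the guard

## Task

The steel clamp ring has dropped inside the fixed wire guard of the drive unit: take the hooked rod by its grip, reach in through the mouth of the guard, drop the hook into the ring's bore and draw the ring out along the chute until it presses on the sprung part-present pad. Hold it there for about half a second with a steady pull of about 7 N so that it registers (at least 4 N, and never 12 N or more against the pad or guard), then unhook and stand the rod on its foot on the open bench, its hook outside the far end of the chute, leaving the ring flat in the chute, wholly outside the guard. Move the ring with the hook only and leave everything else as it stands.

Things in the scene. Friction and masses are not known exactly. Their poses are not given: they have to be found in the camera images.
- guard: Fixed drive unit with a wire guard and, before the guard's mouth, a pull-out chute. Origin on the bench, on the chute's centre line; +y points from the chute into the guard, z up. Steel wire cage 150 mm wide (x = +-75), y = 75 (open mouth) to 205 mm, top at z = 87, bars 30 mm apart: no gripper fits inside. Behind it a grey housing 170x45x110 mm; its shaft stub (x = 0, z = 58) reaches to y = 174.
- mouth (a point): Centre of the guard's open mouth at bench level, guard frame (0, 75, 0) mm, same axes. The mouth is 144 mm wide and free from the bench up to z = 80 mm. From its sides two round rails lying on the bench (10 mm thick, top at z = 11) run in to (+-35, 45) and on to (+-35, -60) mm: the chute, 60 mm wide inside.
- chute (a point): Point on the bench, guard frame (0, 0, 0), same axes. Across the chute sits a clamp bar (84 mm, top at z = 18) carrying a spring-backed pad (50 wide, 12 high) that faces +y. The pad's face rests somewhere from y = -12 to +12 mm; the setting differs each time, is not reported and must be felt. It gives 1.5 N per mm of push from rest, up to 10 mm.
- ring: Loose flat steel ring (the dropped clamp ring), 44 mm outside, 19 mm bore, 8 mm thick, about 60 g, lying flat on the bench inside the guard, at guard y = 105 to 145 mm and up to 30 mm to either side. Origin at the centre of its underside.
- hook_tool: Loose hooked rod, 160 g, standing on its foot (36x60x8 mm). Origin under the foot's centre; +y along the rod to the hook, z up. Upright flat grip 14 mm thick (x), 40 long (y), z = 7 to 65: take it from above across the 14 mm. An 8 mm thick steel rod runs at z = 24 from the grip to y = 250, then turns straight down to z = 0 as the hook. Lifted 12 mm it clears the ring, 20 mm all of the chute.
- hook_tip (a point): Lower end of the hook (8 mm thick), hooked rod frame (0, 250, 0) mm; level with the foot's underside.
- oil_bottle: Bystander: brown dropper bottle with black cap, 34 mm wide, 70 high; origin at the centre of its underside.
- stain_a: Bystander: dark dropper bottle with white cap, 34 mm wide, 89 high; origin at the centre of its underside.
- beaker: Bystander: small clear beaker, 46 mm wide, 58 high; origin at the centre of its underside.
- specimen_jar: Bystander: translucent lidded jar, 43 mm wide, 48 high; origin at the centre of its underside.
- slide_stack: Bystander: stack of glass slides, 29x78x9 mm; origin at the centre of its underside.
- petri_1: Bystander: closed petri dish, 64 mm wide, 15 high; origin at the centre of its underside.
- marker_black: Bystander: marker pen with a black cap, lying, 14x132x15 mm; origin at the centre of its underside.

How it is judged (in metres and radians):
On the way, in this order (a step that is already met when the one before it is completed fails the run):
1. the hook is down in the ring's bore while the ring is still inside the guard (horizontal distance between hook_tip and ring below 0.009 m and height (world z) of hook_tip below 0.006 m and y of ring in the frame of guard above 0.08 m), for 0.1 s.
2. with the ring out in the chute, the hook holds it on the pad with a pull of over 4 N (y of ring in the frame of guard below 0.045 m and contact force between hook_tool and ring above 4 N and contact force between ring and guard above 4 N), for 0.3 s.
At the end, for the whole second after the job is handed in: The ring lies flat on the bench in the chute at rest, its centre between y = 0 and 53 mm of the guard frame and within 12 mm of its centre line; the hooked rod stands upright on its foot on the bench at rest, touching neither ring nor guard, its hook beyond the clamp bar (guard y below -50 mm) (y of ring in the frame of guard between 0 and 0.053 m and x of ring in the frame of guard between -0.012 and 0.012 m and angle between each of ring, hook_tool's own z axis and vertical below 0.1 rad and height (world z) of ring below 0.003 m and contact force between hook_tool and ring below 0.05 N and contact force between hook_tool and guard below 0.05 N and y of hook_tip in the frame of guard below -0.05 m and height (world z) of hook_tool below 0.005 m and linear speed of each of ring, hook_tool below 0.01 m/s).
It fails at once if the ring is pressed on the pad or the guard with 12 N or more (contact force between ring and guard above 12 N).
It fails at once if the hook loads the ring with 20 N or more (contact force between hook_tool and ring above 20 N).
It fails at once if the hooked rod or the robot presses on the guard with 20 N or more (contact force between any of hook_tool, the arm, the fingers and guard above 20 N).
It fails at once if the robot itself touches the ring (contact force between any of the arm, the fingers and ring above 0.5 N).
It fails at once if a bystander is moved by more than 20 mm (distance of any of oil_bottle, stain_a, beaker, specimen_jar, slide_stack, petri_1, marker_black from where it was at the start of the episode above 0.02 m).
It also fails if it takes over 58 s, if anything falls off the work surface, if the arm or the gripper's body presses on something with over 40 N, if the wrist force passes 120 N, or if a joint passes its speed limit or range.

## Robot

A 6-joint arm with a two-finger parallel gripper is mounted at the origin on a cart in front of the work surface, level with it; the furniture and walls round the work are solid. World frame = base frame: x ahead of the robot, y to its left, z up, the work surface at z = 0. Lengths are in mm, angles in degrees, forces in N, time in s.
With the tool pointing down it reaches from about 275 to 750 mm from the base axis. Payload 10.2 kg.
Tool frame: the origin (TCP) lies at the very end of the fingers, on their centre line; the grasp point (between the pads) lies 19 mm behind it; z points along the fingers, x is the direction in which the jaws open and shut, and the axes are right-handed (so a half turn about z gives the same grasp; the last joint's range is limited). The gripper opens to 85 mm and grips with 20 to 120 N. Pads are 22 mm wide; open, the fingers measure 114 mm over their backs; the gripper's body (76 mm by 85 mm) begins 54 mm behind the grasp point. The pads swing forward as they close: fully open they stand 13 mm farther back than shut.
Start: joints at [-83.904, 17.928, 85.812, -0, 76.261, -12.8], TCP at [170.011, -496.717, 231.294] pointing down, gripper open.
Joint ranges: [-168.41, 168.41], [-55.51, 124.54], [10.69, 146.95], [-70.63, 250.63], [1, 178], [-165.06, 165.06]. Speed limits (degrees/s): [136.94, 136.94, 172.46, 180, 180, 180].

## Interface

Orientations are given as [roll, pitch, yaw] about the fixed x, y, z axes, in that order (R = Rz(yaw) Ry(pitch) Rx(roll)).
In Python, from station import read_state, viewer, job gives the robot as it stands.
- The arm moves only by the tool send_rows, never from a script. Its arguments are lists of equal length, an entry for each row: "fingers": the opening, from -1 (shut) to 1 (fully open); "xyz": the shift along the tool's x, y, z normalised to -1 to 1, where 1 is 4 cm, a list of three; "spin": the turn about the tool's z normalised to -1 to 1, where 1 is 4 degrees. In form: {"fingers": [fingers, ...], "xyz": [[x, y, z], ...], "spin": [spin, ...]}. A call has exactly 10 rows; each row shifts and turns the commanded pose from where the row before left it, along the tool's axes as they then stand; what a row does not reach is not made up. A row lasts 1/10 s, in which the tool goes at most 50 mm and 8.59 degrees, less where a joint would pass 70% of its speed; a pose out of reach is approached as far as the arm can. A call with a number of a shift or a turn outside -1 to 1 is refused whole. A call with a gripper value outside its range is refused whole. The fingers move at their own pace and stop on an object; the grip force is fixed at half the most. Time passes only in rows, so rows that do not move let the fingers close, or fill a call up. It gives the time, the measured TCP pose, the force and the opening at its end, in the units of the state.
- read_state(): the state, without advancing time (a new reading comes with each control period).
- viewer.snapshot(name): name is "scene" or "top" or "wrist"; returns (picture, depth): 384x512x3 uint8, red, green, blue; 384x512 float32, mm along the optical axis (not along the pixel's ray), 0 where there is no reading.
- viewer.camera_model(name): a dict with "K" (3x3 intrinsics, pixels), "rvec" (rotation vector, rad) and "tvec" (3), from world to camera coordinates, as OpenCV has them; the wrist camera has in their place "tool_from_camera" (4x4, takes a point from camera to tool coordinates, whose origin is the TCP and whose axes are the tool frame's). Camera axes: x right, y down, z forward; pixel columns grow to the right and rows downward; lengths in mm; the calibration is good to about 2 mm. A picture is of the moment at which its call begins: read the wrist's pose just before it. camera_model takes no time and is no camera call.
- job.finish_job(): hands the job in, once; it reports no verdict.
The state is a dict: "clock": time; "joint_positions": joint angles; "joint_vel": joint speeds; "effort": joint torques, N m; "tool_pos": TCP position; "ee_rot": TCP orientation; "ft_force": force on the tool from outside, world axes, zero at the start; "moment": the same for the moment, N m; "gripper_width": opening from 0.0 (shut) to 1.0 (fully open).
Only numpy, scipy, OpenCV 4.12 (cv2) and the standard library are available. Lean on these libraries where they do the work, as an engineer would, in place of code of your own. Each camera call takes 0.05 s, during which the arm holds its last target.

## Working session

There is one attempt and no reset: what is moved stays moved. The work goes in short steps, Python scripts to look and compute and a tool call to move; the robot and the scene stay as the last step left them, time stands still between calls to the robot, and variables do not carry over. Pictures are saved under pics/ and viewed, and the job is handed in when it is done.

Besides the shell and the picture viewer there is one more tool, called after "Request:" by a JSON object that holds its "method" and its "body", one argument or row to a line. send_rows: Moves the arm, as the interface text tells. Its arguments: {"type":"object","properties":{"fingers":{"type":"array","items":{"type":"number"}},"xyz":{"type":"array","items":{"type":"array","items":{"type":"number"}}},"spin":{"type":"array","items":{"type":"number"}}},"required":["fingers","xyz","spin"]}

```bash
ls; mkdir -p pics; python3 - <<'E'
from station import read_state, viewer, job
import cv2,numpy as np
s=read_state();print(s)
for n in ["scene","top","wrist"]:
    p,d=viewer.snapshot(n);cv2.imwrite(f"pics/{n}0.png",p[:,:,::-1]);np.save(f"pics/{n}0.npy",d);print(n,viewer.camera_model(n))
E
```

```text
pics
{'clock': 0.0, 'joint_positions': array([-8.39042582e+01,  1.79591344e+01,  8.58549132e+01,  1.78129226e-03,
        7.62621031e+01, -1.27980891e+01]), 'joint_vel': array([ 0.06759308, -0.01108102, -0.00788531,  0.00535537,  0.00392522,
        0.02797733]), 'effort': array([ 7.47062331e-04, -4.12259209e+01, -2.59743851e+01, -1.26368718e-04,
        4.11069137e-03,  7.36602352e-07]), 'tool_pos': array([ 169.98558289, -496.4371552 ,  230.73191266]), 'ee_rot': array([-1.79981445e+02,  7.38757660e-02, -7.11065814e+01]), 'ft_force': array([ 0.27806744,  0.18783763, -0.46446356]), 'moment': array([ 0.01599651, -0.05058906,  0.01076842]), 'gripper_width': 1.0013039720801082}
scene {'K': array([[371.54000213,   0.        , 255.1440748 ],
       [  0.        , 371.54000213, 195.61566642],
       [  0.        ,   0.        ,   1.        ]]), 'rvec': array([ 1.08040113, -2.05809095,  1.28505581]), 'tvec': array([244.93055744, 281.31874713, 835.9859286 ])}
top {'K': array([[446.6691705 ,   0.        , 256.66291144],
       [  0.        , 446.6691705 , 190.59701148],
       [  0.        ,   0.        ,   1.        ]]), 'rvec': array([ 2.20008526, -2.16616663,  0.10660862]), 'tvec': array([ -95.22897879,  553.69217639, 1341.35337003])}
wrist {'K': array([[293.95504449,   0.        , 256.39367474],
       [  0.        , 293.95504449, 195.4657454 ],
       [  0.        ,   0.        ,   1.        ]]), 'tool_from_camera': array([[ 9.99999044e-01,  1.09294727e-03,  8.47016533e-04,
         1.01697244e-01],
       [-1.30061347e-03,  9.51439931e-01,  3.07831716e-01,
        -7.74852216e+01],
       [-4.69441519e-04, -3.07832523e-01,  9.51440443e-01,
        -1.42802752e+02],
       [ 0.00000000e+00,  0.00000000e+00,  0.00000000e+00,
         1.00000000e+00]])}
```

View pics/scene0.png

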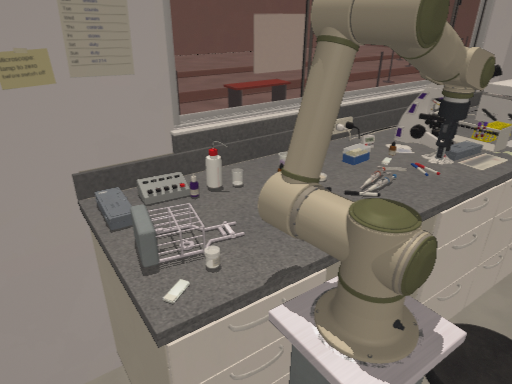

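View pics/top0.png

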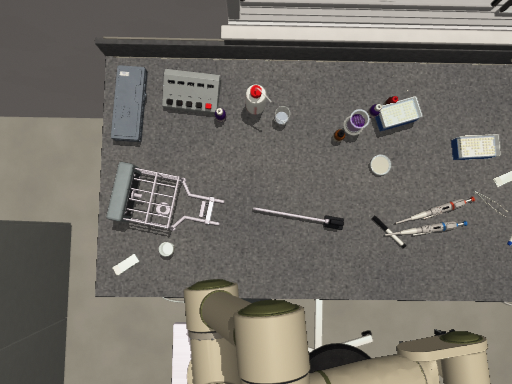

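View pics/wrist0.png

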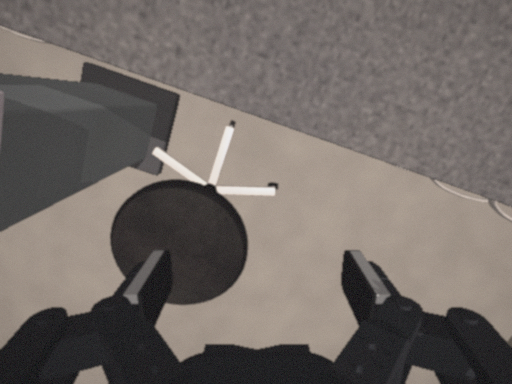

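The top view shows the guard at (150,200), with the chute opening to the right and the clamp bar near (207,210). The ring shows white at about (163,209). The rod's grip is at (334,222) and its hook at (255,209). I'll zoom in and compute positions.

```bash
cat > h.py <<'E'
import numpy as np,cv2
from station import read_state,viewer,job
def ray(n,uv,z):
    m=viewer.camera_model(n);K=m["K"];R=cv2.Rodrigues(m["rvec"])[0];t=m["tvec"]
    c=-R.T@t;d=R.T@np.linalg.inv(K)@np.array([uv[0],uv[1],1.]);s=(z-c[2])/d[2];return (c+s*d)[:3]
def wray(uv,z,st):
    from scipy.spatial.transform import Rotation as Ro
    m=viewer.camera_model("wrist");T=m["tool_from_camera"];R=Ro.from_euler('xyz',st["ee_rot"],degrees=True).as_matrix()
    c=R@T[:3,3]+st["tool_pos"];d=R@T[:3,:3]@np.linalg.inv(m["K"])@np.array([uv[0],uv[1],1.]);s=(z-c[2])/d[2];return c+s*d
E
python3 - <<'E'
from h import *
p=cv2.imread("pics/top0.png")
cv2.imwrite("pics/g.png",cv2.resize(p[155:245,100:230],None,fx=6,fy=6,interpolation=cv2.INTER_CUBIC))
cv2.imwrite("pics/t.png",cv2.resize(p[190:250,240:350],None,fx=7,fy=7,interpolation=cv2.INTER_CUBIC))
m=viewer.camera_model("top");print(-cv2.Rodrigues(m["rvec"])[0].T@m["tvec"])
for uv in [(334,222),(255,209),(163,209),(207,210)]: print(ray("top",uv,10))
E
```

```text
[ 438.01255478  -71.36811161 1384.89134679]
[ 463.16788958 -326.24484204   10.        ]
[499.3972896  -82.50973943  10.        ]
[495.00233081 199.97195792  10.        ]
[494.02789768  64.97789119  10.        ]
```

View pics/g.png

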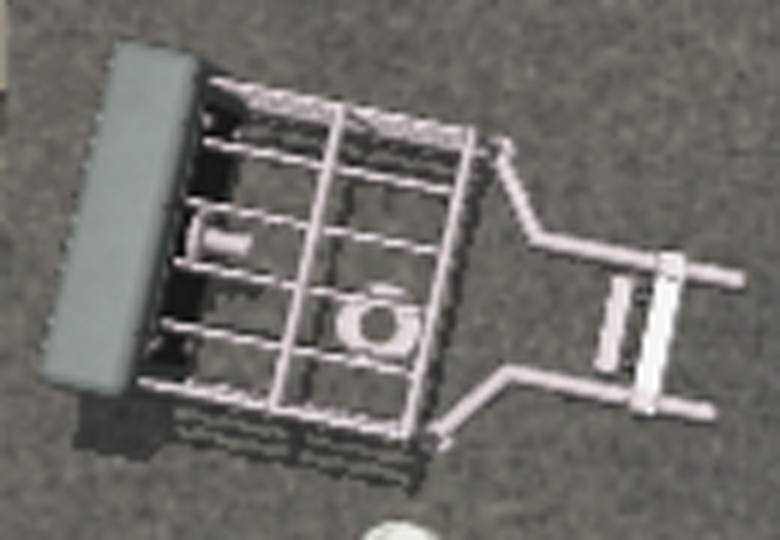

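View pics/t.png

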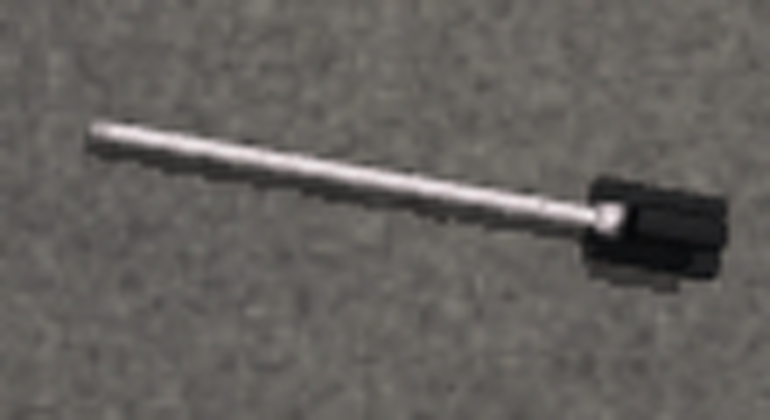

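```bash
cat >> h.py <<'E'
def G(u,v,z): return ray("top",(100+(u+.5)/6-.5,155+(v+.5)/6-.5),z)
def Tt(u,v,z): return ray("top",(240+(u+.5)/7-.5,190+(v+.5)/7-.5),z)
E
python3 - <<'E'
from h import *
np.set_printoptions(precision=1,suppress=True)
a=G(743,278,6);b=G(715,412,6);c=G(537,239,6);d=G(510,372,6)
e=G(470,133,87);f=G(410,432,87)
for q in(a,b,c,d,e,f):print(q)
m60=(a+b)/2;m45=(c+d)/2;m75=(e+f)/2
print('widths',np.linalg.norm(a-b),np.linalg.norm(c-d),np.linalg.norm(e-f),'len',np.linalg.norm(m45-m60),np.linalg.norm((m75-m45)[:2]))
for v in(m45-m60,m75-m60,(e-f)[[1,0,2]]*[-1,1,1]):print(np.degrees(np.arctan2(v[0],v[1])))
print('mids',m60,m45,m75)
print('ring',G(379,322,8), 'pad face',G(605,324,12),'bar',G(660,333,18))
h=Tt(97,130,28);g=Tt(607,217,65);fo=[Tt(*q) for q in((597,180,8),(727,200,8),(718,276,8),(590,262,8))]
print('hook',h,'rodend',Tt(600,215,28),'foot',fo,np.mean(fo,0))
v=h-Tt(600,215,28);print(np.degrees(np.arctan2(v[0],v[1])))
E
```

```text
[523.   15.4   6. ]
[454.   28.3   6. ]
[541.5 121.8   6. ]
[472.9 133.8   6. ]
[586.6 144.5  87. ]
[441.2 168.9  87. ]
widths 70.21667943819851 69.63381172152762 147.37517701759265 len 107.58328109890569 29.669235566390714
9.985302599792783
10.659954850149187
9.55931478360417
mids [488.5  21.8   6. ] [507.2 127.8   6. ] [513.9 156.7  87. ]
ring [497.4 201.2   8. ] pad face [498.   85.1  12. ] bar [493.6  56.3  18. ]
hook [501.1 -77.5  28. ] rodend [ 467.6 -296.4   28. ] foot [array([ 483.4, -298.3,    8. ]), array([ 475.5, -355.8,    8. ]), array([ 442.1, -351.7,    8. ]), array([ 447.4, -295.3,    8. ])] [ 462.1 -325.3    8. ]
8.701776347722062
```

Request:
{"method": "send_rows", "body": {
  "fingers": [1,1,1,1,1,1,1,1,1,1],
  "xyz": [
    [0,0,0],
    [0,0,0],
    [0,0,0],
    [0,0,0],
    [0,0,0],
    [0,0,0],
    [0,0,0],
    [0,0,0],
    [0,0,0],
    [0,0,0]
  ],
  "spin": [-1,-1,-1,-1,-1,-1,-1,-1,-1,-1]
}}

```text
clock: 1.15
tool_pos: [170.0, -496.6, 231.0]
ee_rot: [-180.0, 0.0, -30.9]
ft_force: [-0.2, 0.9, 0.4]
gripper_width: 1.001
```

Request:
{"method": "send_rows", "body": {
  "fingers": [1,1,1,1,1,1,1,1,1,1],
  "xyz": [
    [0,0,0],
    [0,0,0],
    [0,0,0],
    [0,0,0],
    [0,0,0],
    [0,0,0],
    [0.9,-0.73,0],
    [0.9,-0.73,0],
    [0.9,-0.73,0],
    [0.9,-0.73,0]
  ],
  "spin": [-1,-1,-1,-1,-1,-0.55,0,0,0,0]
}}

```text
clock: 2.15
tool_pos: [331.7, -402.4, 231.2]
ee_rot: [-180.0, 0.0, -8.9]
ft_force: [0.6, -0.7, 0.2]
gripper_width: 0.998
```

Request:
{"method": "send_rows", "body": {
  "fingers": [1,1,1,1,1,1,1,1,1,1],
  "xyz": [
    [0.9,-0.73,0],
    [0.9,-0.73,0],
    [0.9,-0.73,0],
    [0.27,-0.22,0],
    [0,0,0.5],
    [0,0,0.5],
    [0,0,0.5],
    [0,0,0],
    [0,0,0],
    [0,0,0]
  ],
  "spin": [0,0,0,0,0,0,0,0,0,0]
}}

```text
clock: 3.15
tool_pos: [462.9, -327.3, 172.5]
ee_rot: [179.9, -0.1, -8.9]
ft_force: [0.6, 0.0, -0.7]
gripper_width: 0.999
```

```bash
python3 - <<'E'
from h import *
s=read_state();p,d=viewer.snapshot("wrist");cv2.imwrite("pics/w1.png",p[:,:,::-1]);print(s["clock"],s["tool_pos"],s["ee_rot"])
E
```

```text
3.15 [ 462.86368649 -327.29981565  172.50801256] [ 1.79930879e+02 -8.36261195e-02 -8.91903183e+00]
```

View pics/w1.png

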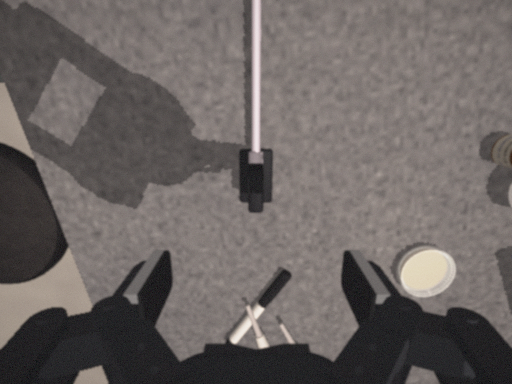

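```bash
python3 - <<'E'
from h import *
np.set_printoptions(precision=1,suppress=True)
s=read_state()
print('foot',[wray(q,8,s) for q in((239,149),(272,149),(272,203),(239,203))])
print('grip top back/front',wray((257,210),65,s),wray((256,153),65,s))
a=wray((256.3,20),28,s);b=wray((256.3,140),28,s);print('rod',a,b,np.degrees(np.arctan2(a[0]-b[0],a[1]-b[1])))
E
```

```text
foot [array([ 448.7, -295.2,    8. ]), array([ 482.8, -300.5,    8. ]), array([ 474.5, -359.8,    8. ]), array([ 438.4, -354.2,    8. ])]
grip top back/front [ 459.9 -343.9   65. ] [ 467.  -292.3   65. ]
rod [ 484.1 -185.2   28. ] [ 468.3 -286.2   28. ] 8.848943694112167
```

Request:
{"method": "send_rows", "body": {
  "fingers": [1,1,1,1,1,1,1,-1,-1,-1],
  "xyz": [
    [-0.04,0,0.7],
    [0,0,0.7],
    [0,0,0.7],
    [0,0,0.7],
    [0,0,0.6],
    [0,0,0.4],
    [0,0,0],
    [0,0,0],
    [0,0,0],
    [0,0,0]
  ],
  "spin": [0,0,0,0,0,0,0,0,0,0]
}}

```text
clock: 4.2
tool_pos: [461.5, -327.0, 20.5]
ee_rot: [179.9, -0.1, -8.9]
ft_force: [0.2, 0.4, -0.3]
gripper_width: 0.514
```

Request:
{"method": "send_rows", "body": {
  "fingers": [-1,-1,-1,-1,-1,-1,-1,-1,-1,-1],
  "xyz": [
    [0,0,0],
    [0,0,0],
    [0,0,0],
    [0,0,0],
    [0,0,0],
    [0,0,-0.15],
    [0,0,-0.25],
    [0,0,-0.25],
    [0,0,-0.1],
    [0,0,0]
  ],
  "spin": [0,0,0,0,0,0,0,0,0,0]
}}

```text
clock: 5.2
tool_pos: [461.3, -326.8, 50.2]
ee_rot: [179.9, -0.1, -8.9]
ft_force: [0.1, -0.4, -1.9]
gripper_width: 0.159
```

```bash
python3 - <<'E'
from h import *
s=read_state();print(s["clock"],s["tool_pos"],s["ee_rot"],s["ft_force"],s["gripper_width"],s["moment"])
p,d=viewer.snapshot("wrist");cv2.imwrite("pics/w2.png",p[:,:,::-1])
p,d=viewer.snapshot("top");cv2.imwrite("pics/t2.png",cv2.resize(p[150:260,90:360,::-1],None,fx=2.9,fy=2.9,interpolation=cv2.INTER_CUBIC))
cv2.imwrite("pics/top2.png",p[:,:,::-1])
E
```

```text
5.2 [ 461.30214978 -326.79334664   50.15091772] [ 1.79948528e+02 -6.43238064e-02 -8.90358605e+00] [ 0.14044343 -0.44730438 -1.88024201] 0.15940856045438842 [-0.04866293 -0.00223648 -0.02480023]
```

View pics/w2.png

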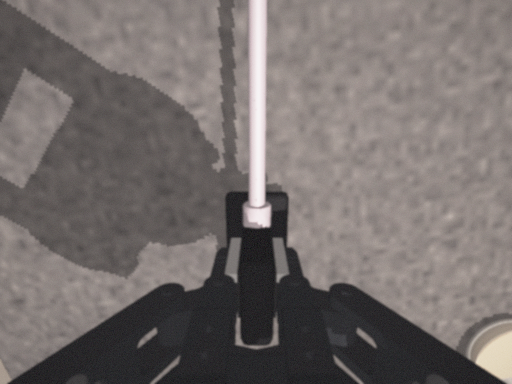

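View pics/t2.png

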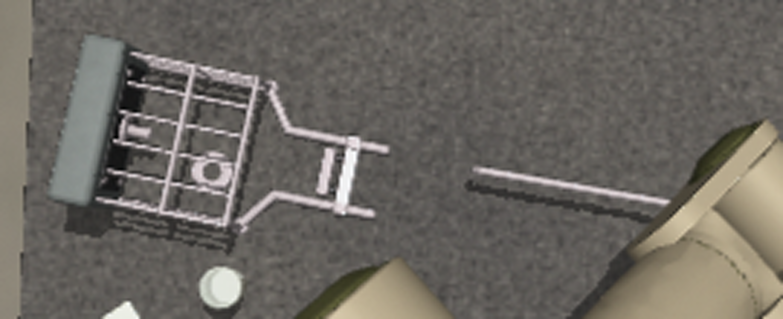

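Request:
{"method": "send_rows", "body": {
  "fingers": [-1,-1,-1,-1,-1,-1,-1,-1,-1,-1],
  "xyz": [
    [0,0,0],
    [-0.18,-0.5,0],
    [-0.18,-0.9,0],
    [-0.18,-0.9,0],
    [-0.18,-0.9,0],
    [-0.18,-0.9,0],
    [-0.18,-0.9,0],
    [-0.18,-0.9,0],
    [-0.14,-0.8,0],
    [0,-0.2,0]
  ],
  "spin": [0.27,0,0,0,0,0,0,0,0,0]
}}

```text
clock: 6.3
tool_pos: [453.0, -42.4, 49.1]
ee_rot: [-180.0, 0.1, -9.9]
ft_force: [0.8, 0.2, -1.8]
gripper_width: 0.158
```

```bash
python3 - <<'E'
from h import *
s=read_state();print(s["clock"],s["tool_pos"],s["ee_rot"],s["ft_force"],s["gripper_width"],s["moment"])
p,d=viewer.snapshot("top");cv2.imwrite("pics/t3.png",cv2.resize(p[160:240,100:230,::-1],None,fx=6,fy=6,interpolation=cv2.INTER_CUBIC))
p,d=viewer.snapshot("scene");cv2.imwrite("pics/s3.png",cv2.resize(p[180:290,100:270,::-1],None,fx=4.5,fy=4.5,interpolation=cv2.INTER_CUBIC))
E
```

```text
6.3 [453.04880747 -42.35040245  49.06074247] [-1.79968166e+02  8.13197527e-02 -9.87090703e+00] [ 0.77319394  0.1981531  -1.82119783] 0.15795682391769125 [-0.08733005 -0.02006721 -0.013637  ]
```

View pics/t3.png

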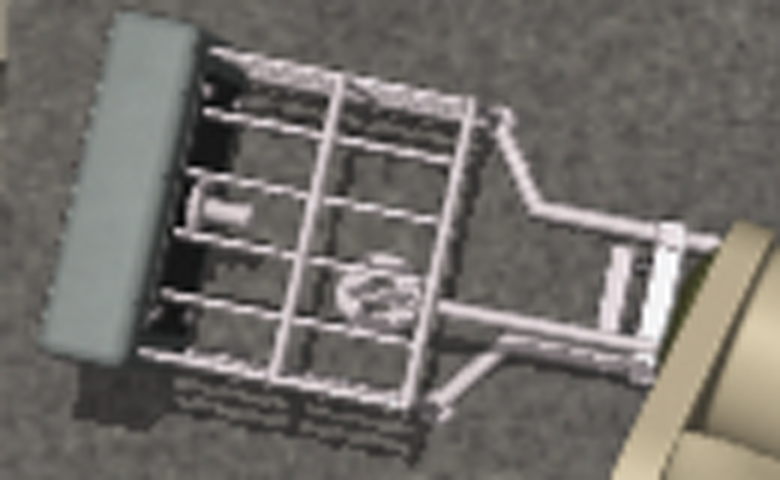

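View pics/s3.png

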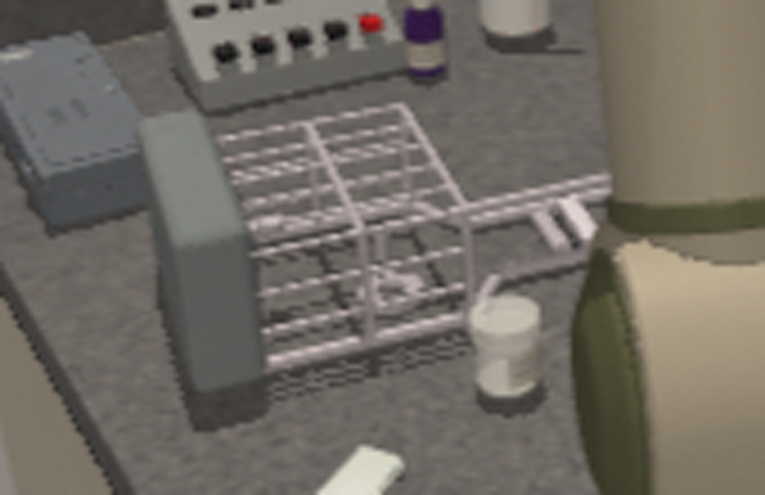

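```bash
python3 - <<'E'
from h import *
np.set_printoptions(precision=1,suppress=True)
p,d=viewer.snapshot("top");cv2.imwrite("pics/top3.png",p[:,:,::-1])
a=cv2.imread("pics/top0.png")[190:225,145:190];b=p[190:225,145:190,::-1]
o=np.hstack([cv2.resize(q,None,fx=8.5,fy=12,interpolation=cv2.INTER_NEAREST) for q in(a,b)])
cv2.imwrite("pics/cmp.png",o)
H=lambda u,v,z: ray("top",(100+(u+.5)/6-.5,160+(v+.5)/6-.5),z)
print('rod',H(450,307,57),H(640,343,57),'ring',H(379,292,8))
q=H(450,307,57);r=H(640,343,57);v=(q-r)[:2];ang=np.arctan2(v[0],v[1]);print(np.degrees(ang))
c=np.array([453.05,-42.35]);n=np.array([np.cos(np.radians(9.87)),-np.sin(np.radians(9.87))])
print('rod offset from TCP line',(q[:2]-c)@n,(r[:2]-c)@n,'ring',(H(379,292,8)[:2]-c)@n,(H(379,292,8)[:2]-c)@[-n[1],n[0]])
E
```

```text
rod [488.4 156.3  57. ] [472.1  62.   57. ] ring [497.4 201.2   8. ]
9.831335330648978
rod offset from TCP line 0.7802544408213276 0.8447818933602128 ring 1.9240089657006603 247.5531975598455
```

View pics/cmp.png

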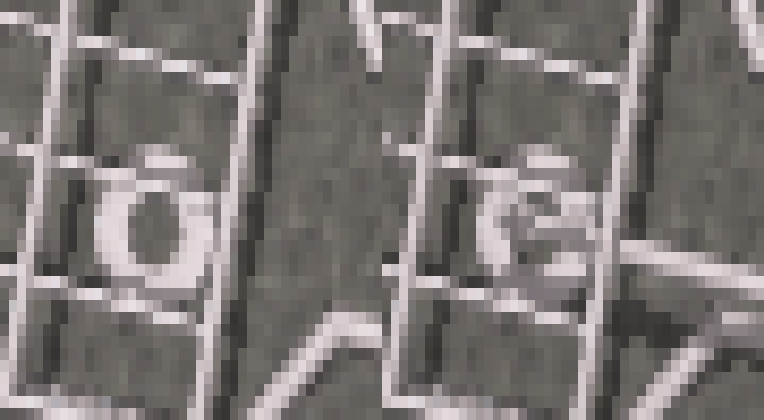

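Request:
{"method": "send_rows", "body": {
  "fingers": [-1,-1,-1,-1,-1,-1,-1,-1,-1,-1],
  "xyz": [
    [0.03,0.04,0],
    [0,0,0.1],
    [0,0,0.15],
    [0,0,0.12],
    [0,0,0.06],
    [0,0,0],
    [0,0,0],
    [0,0,0],
    [0,0,0],
    [0,0,0]
  ],
  "spin": [0,0,0,0,0,0,0,0,0,0]
}}

```text
clock: 7.45
tool_pos: [454.7, -46.8, 32.2]
ee_rot: [180.0, -0.0, -10.0]
ft_force: [-0.4, 0.4, -2.6]
gripper_width: 0.157
```

```bash
python3 - <<'E'
from h import *
s=read_state();print(s["clock"],s["tool_pos"],s["ee_rot"],s["ft_force"],s["moment"])
p,d=viewer.snapshot("top");q,d=viewer.snapshot("scene")
a=cv2.resize(p[190:225,145:190,::-1],None,fx=8.5,fy=12,interpolation=cv2.INTER_NEAREST)
b=cv2.resize(q[220:260,160:210,::-1],(385,420),interpolation=cv2.INTER_NEAREST)
cv2.imwrite("pics/c4.png",np.hstack([a,b]))
E
```

```text
7.45 [454.74289338 -46.80646355  32.23464237] [ 1.79996876e+02 -1.62638043e-02 -9.98456781e+00] [-0.41847061  0.40135389 -2.57966961] [-0.04298198 -0.01729371  0.00052745]
```

View pics/c4.png

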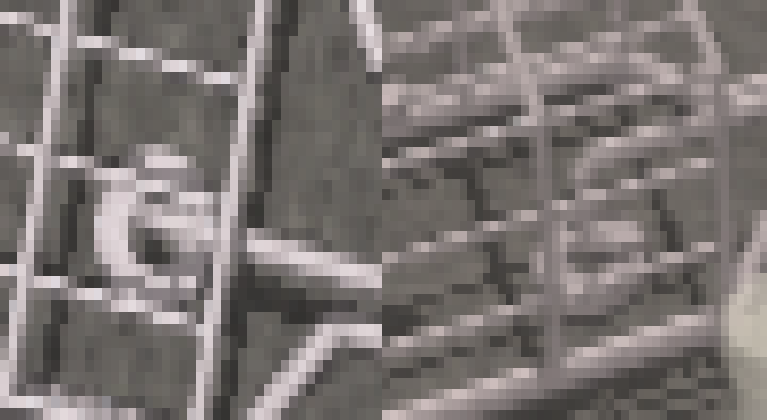

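Request:
{"method": "send_rows", "body": {
  "fingers": [-1,-1,-1,-1,-1,-1,-1,-1,-1,-1],
  "xyz": [
    [-0.03,-0.05,0],
    [0,0,0],
    [0,0,0.03],
    [0,0,0.03],
    [0,0,0.03],
    [0,0,0.03],
    [0,0,0.03],
    [0,0,0.02],
    [0,0,0],
    [0,0,0]
  ],
  "spin": [0,0,0,0,0,0,0,0,0,0]
}}

```text
clock: 8.55
tool_pos: [453.8, -44.6, 25.3]
ee_rot: [180.0, -0.0, -10.0]
ft_force: [-0.2, -0.1, -2.5]
gripper_width: 0.154
```

```bash
python3 - <<'E'
from h import *
s=read_state();print(s["clock"],s["tool_pos"],s["ee_rot"],s["ft_force"],s["moment"])
p,d=viewer.snapshot("top");q,d=viewer.snapshot("scene")
a=cv2.resize(p[190:225,145:190,::-1],None,fx=8.5,fy=12,interpolation=cv2.INTER_NEAREST)
b=cv2.resize(q[220:260,160:210,::-1],(385,420),interpolation=cv2.INTER_NEAREST)
cv2.imwrite("pics/c5.png",np.hstack([a,b]))
E
```

```text
8.55 [453.84175801 -44.60656346  25.29760921] [ 1.79999936e+02 -7.15970289e-04 -9.98437421e+00] [-0.22880079 -0.09953281 -2.49020955] [ 0.0203504  -0.00399873 -0.01627171]
```

View pics/c5.png

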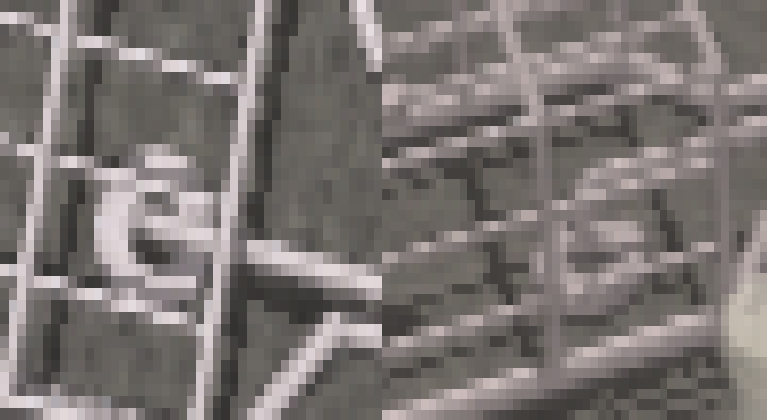

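Request:
{"method": "send_rows", "body": {
  "fingers": [-1,-1,-1,-1,-1,-1,-1,-1,-1,-1],
  "xyz": [
    [0,0,0.03],
    [0,0,0.03],
    [0,0,0],
    [0,0,0],
    [0.04,0.1,0],
    [0.08,0.15,0],
    [0.08,0.15,0],
    [0.08,0.15,0],
    [0.08,0.15,0],
    [0.08,0.15,0]
  ],
  "spin": [0,0,0,0,0,0,0,0,0,0]
}}

```text
clock: 9.65
tool_pos: [465.5, -81.8, 22.9]
ee_rot: [-180.0, -0.0, -10.0]
ft_force: [-0.7, 1.0, -1.2]
gripper_width: 0.155
```

```bash
python3 - <<'E'
from h import *
s=read_state();print(s["clock"],s["tool_pos"],s["ee_rot"],s["ft_force"],s["moment"])
p,d=viewer.snapshot("top")
cv2.imwrite("pics/c6.png",cv2.resize(p[160:240,100:230,::-1],None,fx=6,fy=6,interpolation=cv2.INTER_CUBIC))
E
```

```text
9.65 [465.47642747 -81.78447704  22.87764932] [-1.79998657e+02 -8.95930577e-04 -9.99334006e+00] [-0.69108589  1.01435966 -1.21720932] [ 0.01356789 -0.00560374  0.04495973]
```

View pics/c6.png

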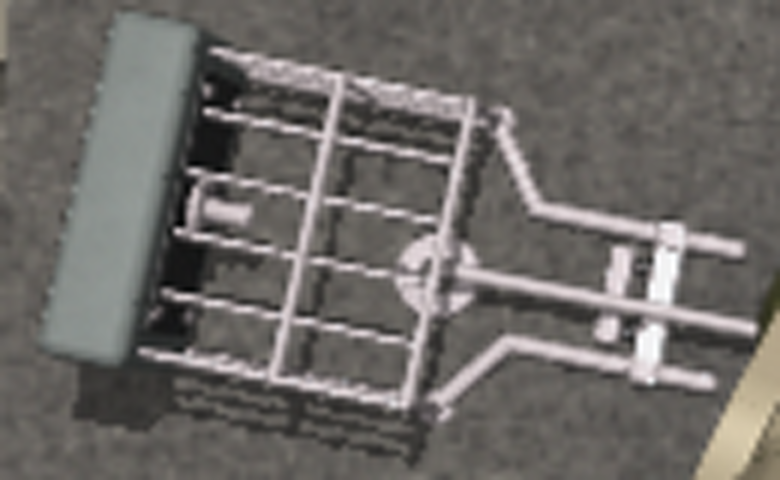

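Request:
{"method": "send_rows", "body": {
  "fingers": [-1,-1,-1,-1,-1,-1,-1,-1,-1,-1],
  "xyz": [
    [0.05,0.15,0],
    [0.05,0.15,0],
    [0.01,0.15,0],
    [0,0.15,0],
    [0,0.15,0],
    [0,0.15,0],
    [0,0.15,0],
    [0,0.1,0],
    [0,0.05,0],
    [0,0,0]
  ],
  "spin": [0,0,0,0,0,0,0,0,0,0]
}}

```text
clock: 10.7
tool_pos: [461.2, -129.4, 22.9]
ee_rot: [180.0, -0.0, -10.0]
ft_force: [0.5, -0.6, -0.7]
gripper_width: 0.153
```

```bash
python3 - <<'E'
from h import *
s=read_state();print(s["clock"],s["tool_pos"],s["ee_rot"],s["ft_force"],s["moment"])
p,d=viewer.snapshot("top")
cv2.imwrite("pics/c7.png",cv2.resize(p[160:240,140:240,::-1],None,fx=7,fy=7,interpolation=cv2.INTER_CUBIC))
E
```

```text
10.7 [ 461.23686248 -129.3827945    22.89497642] [ 1.79997548e+02 -1.60345067e-03 -1.00000606e+01] [ 0.54960643 -0.58397111 -0.70128165] [-0.04266633 -0.03075557 -0.00510608]
```

View pics/c7.png

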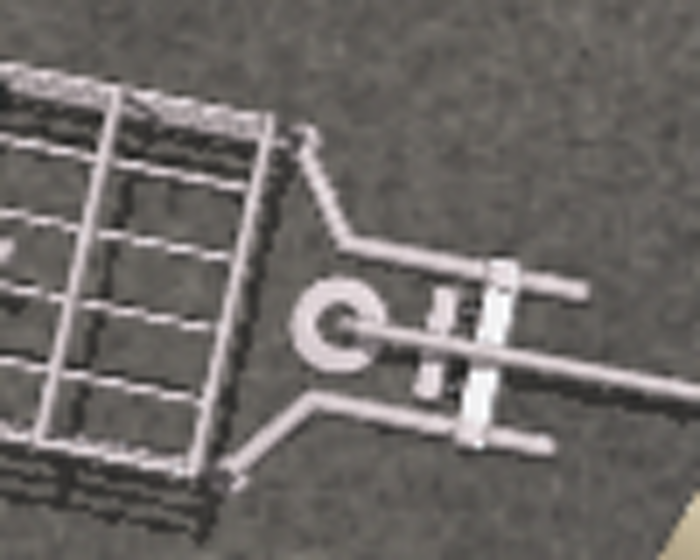

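Request:
{"method": "send_rows", "body": {
  "fingers": [-1,-1,-1,-1,-1,-1,-1,-1,-1,-1],
  "xyz": [
    [0,0.1,0],
    [0,0.1,0],
    [0,0.1,0],
    [0,0.05,0],
    [0,0.03,0],
    [0,0.02,0],
    [0,0.02,0],
    [0,0.02,0],
    [0,0,0],
    [0,0,0]
  ],
  "spin": [0,0,0,0,0,0,0,0,0,0]
}}

```text
clock: 11.75
tool_pos: [458.2, -146.4, 22.9]
ee_rot: [-180.0, 0.0, -10.0]
ft_force: [0.1, 1.3, -1.2]
gripper_width: 0.157
```

```bash
cat > f.py <<'E'
from h import *
import sys
n=np.array([np.sin(np.radians(10)),np.cos(np.radians(10))])
F=[];
for i in range(int(sys.argv[1])):
    s=read_state();F.append(s["ft_force"]);p,d=viewer.snapshot("top")
F=np.array(F);print(s["clock"],s["tool_pos"],'pull',F[:,:2]@n,'mean',(F[:,:2]@n).mean(),'lat',(F[:,:2]@[n[1],-n[0]]).mean(),'z',F[:,2].mean())
cv2.imwrite("pics/"+sys.argv[2],cv2.resize(p[160:240,140:240,::-1],None,fx=7,fy=7,interpolation=cv2.INTER_CUBIC))
E
python3 f.py 4 c8.png
```

```text
11.9 [ 458.19282733 -146.40793338   22.88614462] pull [1.32353245 0.99069658 0.53660845 1.14923459] mean 1.0000180162070664 lat -0.5478927650964336 z -1.2629089502165929
```

View pics/c8.png

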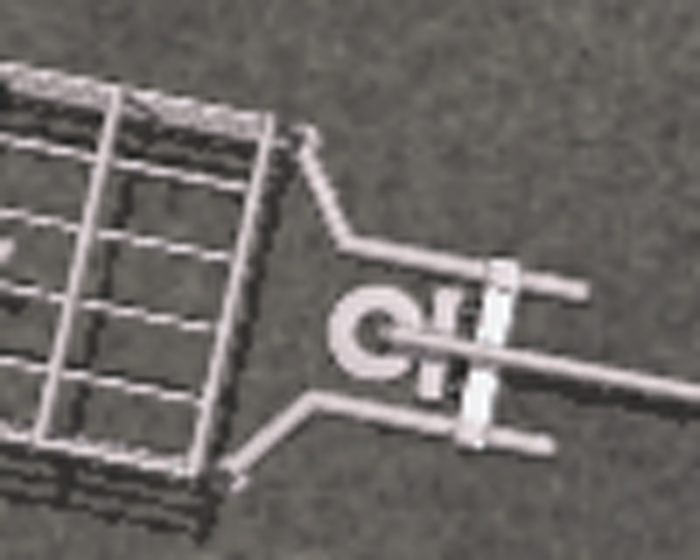

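The ring looks as if it is just touching the pad face, with the ring edge at about (425,335). From here I'll go in small steps.

Request:
{"method": "send_rows", "body": {
  "fingers": [-1,-1,-1,-1,-1,-1,-1,-1,-1,-1],
  "xyz": [
    [0,0.02,0],
    [0,0.02,0],
    [0,0.01,0],
    [0,0,0],
    [0,0,0],
    [0,0,0],
    [0,0,0],
    [0,0,0],
    [0,0,0],
    [0,0,0]
  ],
  "spin": [0,0,0,0,0,0,0,0,0,0]
}}

```text
clock: 12.95
tool_pos: [457.9, -148.5, 22.9]
ee_rot: [-180.0, 0.0, -10.0]
ft_force: [0.9, 4.6, -1.3]
gripper_width: 0.159
```

```bash
python3 f.py 6 c9.png
```

```text
13.2 [ 457.86770408 -148.4662204    22.88514396] pull [4.71691641 3.8338349  3.66900732 3.33537429 3.65105374 3.80988597] mean 3.83601210215089 lat -0.38234791759512704 z -1.9664178473915916
```

Request:
{"method": "send_rows", "body": {
  "fingers": [-1,-1,-1,-1,-1,-1,-1,-1,-1,-1],
  "xyz": [
    [0,0.02,0],
    [0,0.02,0],
    [0,0.015,0],
    [0,0,0],
    [0,0,0],
    [0,0,0],
    [0,0,0],
    [0,0,0],
    [0,0,0],
    [0,0,0]
  ],
  "spin": [0,0,0,0,0,0,0,0,0,0]
}}

```text
clock: 14.25
tool_pos: [457.4, -150.3, 22.8]
ee_rot: [-180.0, 0.0, -10.0]
ft_force: [2.3, 6.2, -1.4]
gripper_width: 0.161
```

```bash
python3 f.py 8 c10.png
```

```text
14.6 [ 457.39339575 -150.32826383   22.8095036 ] pull [6.51238765 4.99829743 6.45573662 5.72821518 6.55006652 6.27084098
 6.12517643 5.52601107] mean 6.020841483991646 lat -0.2597051399569653 z -1.495284752026218
```

View pics/c10.png

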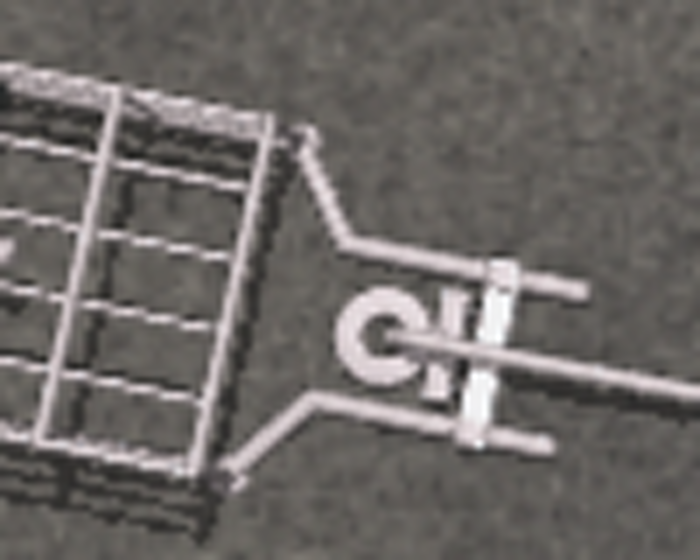

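Request:
{"method": "send_rows", "body": {
  "fingers": [-1,-1,-1,-1,-1,-1,-1,-1,-1,-1],
  "xyz": [
    [0,0.02,0],
    [0,0,0],
    [0,0,0],
    [0,0,0],
    [0,0,0],
    [0,0,0],
    [0,0,0],
    [0,0,0],
    [0,0,0],
    [0,0,0]
  ],
  "spin": [0,0,0,0,0,0,0,0,0,0]
}}

```text
clock: 15.65
tool_pos: [457.2, -150.9, 22.8]
ee_rot: [-179.9, 0.0, -10.0]
ft_force: [0.3, 5.4, -2.0]
gripper_width: 0.155
```

```bash
python3 f.py 8 c11.png; python3 -c "
from h import *
print(read_state()['ee_rot'])"
```

```text
16.0 [ 457.20642846 -150.95100557   22.77589432] pull [5.35724054 5.95414601 6.0317013  6.70363379 7.1960531  6.11304263
 7.15080246 7.07719711] mean 6.447977116760342 lat -0.7082593176409765 z -1.4791095860815668
[-1.79947663e+02  3.35228499e-02 -9.99507552e+00]
```

Request:
{"method": "send_rows", "body": {
  "fingers": [-1,-1,-1,-1,-1,-1,-1,-1,-1,-1],
  "xyz": [
    [0,0.01,0],
    [0,0,0],
    [0,0,0],
    [0,0,0],
    [0,0,0],
    [0,0,0],
    [0,0,0],
    [0,0,0],
    [0,0,0],
    [0,0,0]
  ],
  "spin": [0,0,0,0,0,0,0,0,0,0]
}}

```text
clock: 17.05
tool_pos: [457.1, -151.3, 22.8]
ee_rot: [-179.9, 0.0, -10.0]
ft_force: [-0.1, 6.7, -0.8]
gripper_width: 0.155
```

```bash
python3 f.py 8 c12.png
```

```text
17.4 [ 457.10290763 -151.28613984   22.75759911] pull [6.58484256 7.24028411 7.61663176 6.9749183  6.80772831 8.42937586
 8.356812   7.69467053] mean 7.463157930088988 lat -0.6943415711341239 z -1.1018161109068363
```

Request:
{"method": "send_rows", "body": {
  "fingers": [-1,-1,-1,-1,-1,-1,-1,-1,-1,-1],
  "xyz": [
    [0,-0.03,0],
    [0,-0.03,0],
    [0,-0.03,0],
    [0,-0.03,0],
    [0,-0.03,0],
    [0,-0.03,0],
    [0,-0.03,0],
    [0,-0.03,0],
    [0,0,0],
    [0,0,0]
  ],
  "spin": [0,0,0,0,0,0,0,0,0,0]
}}

```text
clock: 18.45
tool_pos: [459.0, -142.4, 22.9]
ee_rot: [180.0, -0.0, -10.0]
ft_force: [-0.3, -0.3, -1.1]
gripper_width: 0.159
```

```bash
python3 f.py 4 c13.png
```

```text
18.6 [ 458.96889148 -142.40229427   22.90077755] pull [-0.33759756  0.10308273  0.40789517 -1.03247366] mean -0.21477332940282898 lat 0.19679639328112125 z -1.5794553786656729
```

View pics/c13.png

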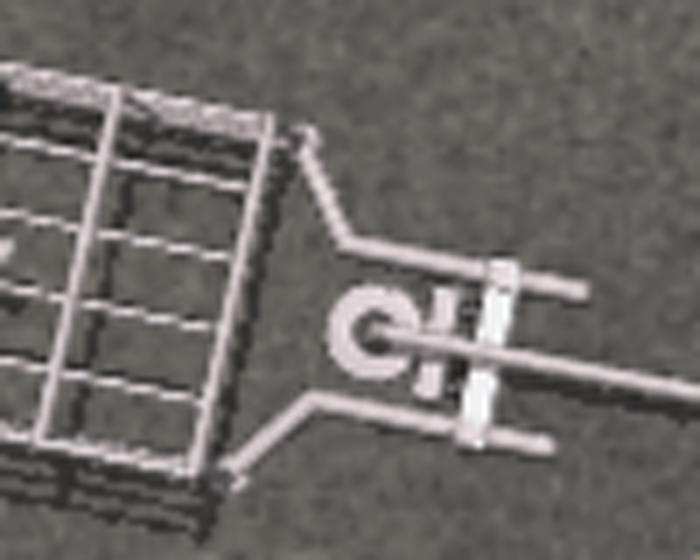

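Request:
{"method": "send_rows", "body": {
  "fingers": [-1,-1,-1,-1,-1,-1,-1,-1,-1,-1],
  "xyz": [
    [0,0,-0.05],
    [0,0,-0.1],
    [0,0,-0.15],
    [0,0,-0.2],
    [0,0,-0.2],
    [0,0,-0.2],
    [0,0,0],
    [0,0,0],
    [0,0,0],
    [0,0,0]
  ],
  "spin": [0,0,0,0,0,0,0,0,0,0]
}}

```text
clock: 19.65
tool_pos: [458.8, -142.3, 58.6]
ee_rot: [-180.0, 0.0, -10.0]
ft_force: [-0.1, -0.1, -2.3]
gripper_width: 0.158
```

```bash
python3 f.py 2 c14.png
```

```text
19.7 [ 458.78313194 -142.30141049   58.60948629] pull [-0.10379222  0.27209396] mean 0.08415086855745252 lat -0.15267522844485715 z -2.2146111443052496
```

View pics/c14.png

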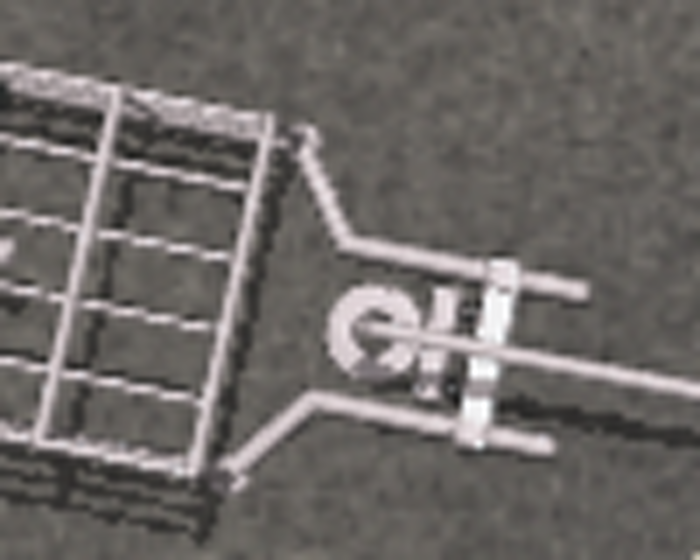

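Request:
{"method": "send_rows", "body": {
  "fingers": [-1,-1,-1,-1,-1,-1,-1,-1,-1,-1],
  "xyz": [
    [0,0.3,0],
    [0,0.6,0],
    [0,0.6,0],
    [0,0.6,0],
    [0,0.6,0],
    [0,0.6,0],
    [0,0.6,0],
    [0,0.4,0],
    [0,0.2,0],
    [0,0,0]
  ],
  "spin": [0,0,0,0,0,0,0,0,0,0]
}}

```text
clock: 20.75
tool_pos: [427.5, -320.3, 58.8]
ee_rot: [-180.0, 0.0, -10.0]
ft_force: [-0.2, -0.5, -1.7]
gripper_width: 0.152
```

```bash
python3 - <<'E'
from h import *
s=read_state();print(s["clock"],s["tool_pos"],s["ft_force"],s["ee_rot"])
p,d=viewer.snapshot("top");cv2.imwrite("pics/c15.png",cv2.resize(p[150:260,90:360,::-1],None,fx=2.9,fy=2.9))
p,d=viewer.snapshot("wrist");cv2.imwrite("pics/w15.png",p[:,:,::-1])
E
```

```text
20.75 [ 427.48441144 -320.26269678   58.77412727] [-0.17744419 -0.53094987 -1.68364658] [-1.79994232e+02  3.65088293e-03 -1.00429254e+01]
```

View pics/c15.png

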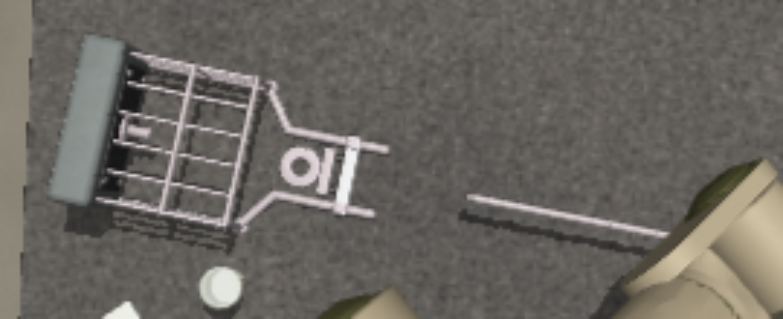

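View pics/w15.png

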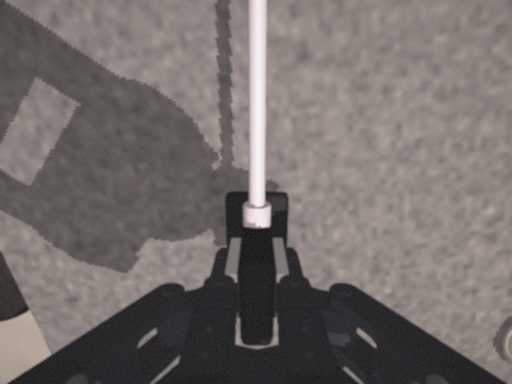

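Request:
{"method": "send_rows", "body": {
  "fingers": [-1,-1,-1,-1,-1,-1,-1,-1,-1,-1],
  "xyz": [
    [0,0,0.2],
    [0,0,0.25],
    [0,0,0.25],
    [0,0,0.12],
    [0,0,0.05],
    [0,0,0.03],
    [0,0,0.02],
    [0,0,0],
    [0,0,0],
    [0,0,0]
  ],
  "spin": [0,0,0,0,0,0,0,0,0,0]
}}

```text
clock: 21.85
tool_pos: [427.8, -319.7, 22.3]
ee_rot: [180.0, -0.0, -10.0]
ft_force: [0.3, -0.1, -1.0]
gripper_width: 0.154
```

```bash
python3 f.py 4 c16.png
```

```text
22.0 [ 427.7686351  -319.65755798   22.18305054] pull [-0.06728979  0.43976179 -0.25968171 -0.30874291] mean -0.04898815594310656 lat -0.2372487021383026 z -1.1299668329944907
```

Request:
{"method": "send_rows", "body": {
  "fingers": [-1,-1,-1,-1,-1,-1,-1,-1,-1,-1],
  "xyz": [
    [0,0,0.02],
    [0,0,0.01],
    [0,0,0.01],
    [0,0,0],
    [0,0,0],
    [0,0,0],
    [0,0,0],
    [0,0,0],
    [0,0,0],
    [0,0,0]
  ],
  "spin": [0,0,0,0,0,0,0,0,0,0]
}}

```text
clock: 23.05
tool_pos: [427.8, -319.6, 20.5]
ee_rot: [-180.0, 0.0, -10.0]
ft_force: [-0.5, 0.2, -1.4]
gripper_width: 0.157
```

```bash
python3 f.py 4 c17.png
```

```text
23.2 [ 427.75264575 -319.62007804   20.48470275] pull [ 0.09919286 -0.28130669 -0.19845194 -0.25118535] mean -0.15793778138554976 lat 0.022014904179377445 z -1.9526292114811383
```

Request:
{"method": "send_rows", "body": {
  "fingers": [-1,-1,-1,-1,-1,-0.5,0,0.4,0.6,0.6],
  "xyz": [
    [0,0,0.01],
    [0,0,0],
    [0,0,0],
    [0,0,0],
    [0,0,0],
    [0,0,0],
    [0,0,0],
    [0,0,0],
    [0,0,0],
    [0,0,0]
  ],
  "spin": [0,0,0,0,0,0,0,0,0,0]
}}

```text
clock: 24.25
tool_pos: [427.8, -319.7, 20.1]
ee_rot: [180.0, -0.0, -10.0]
ft_force: [0.1, -0.1, 0.3]
gripper_width: 0.799
```

Request:
{"method": "send_rows", "body": {
  "fingers": [0.6,0.6,0.6,0.6,0.6,0.6,0.6,0.6,0.6,0.6],
  "xyz": [
    [0,0,0],
    [0,0,0],
    [0,0,-0.1],
    [0,0,-0.3],
    [0,0,-0.5],
    [0,0,-0.7],
    [0,0,-0.8],
    [0,0,-0.8],
    [0,0,-0.6],
    [0,0,0]
  ],
  "spin": [0,0,0,0,0,0,0,0,0,0]
}}

```text
clock: 25.25
tool_pos: [428.7, -320.7, 176.4]
ee_rot: [179.7, -0.3, -10.0]
ft_force: [-0.4, -0.8, -0.7]
gripper_width: 0.802
```

```bash
python3 - <<'E'
from h import *
s=read_state();print(s["clock"],s["tool_pos"],s["ft_force"],s["gripper_width"])
p,d=viewer.snapshot("top");cv2.imwrite("pics/c18.png",cv2.resize(p[150:260,90:360,::-1],None,fx=2.9,fy=2.9));cv2.imwrite("pics/top18.png",p[:,:,::-1])
p,d=viewer.snapshot("wrist");cv2.imwrite("pics/w18.png",p[:,:,::-1])
p,d=viewer.snapshot("scene");cv2.imwrite("pics/s18.png",cv2.resize(p[180:290,100:270,::-1],None,fx=4.5,fy=4.5))
E
```

```text
25.25 [ 428.73854639 -320.65475274  176.3818317 ] [-0.35666441 -0.8402978  -0.70976023] 0.8017039164371315
```

View pics/c18.png

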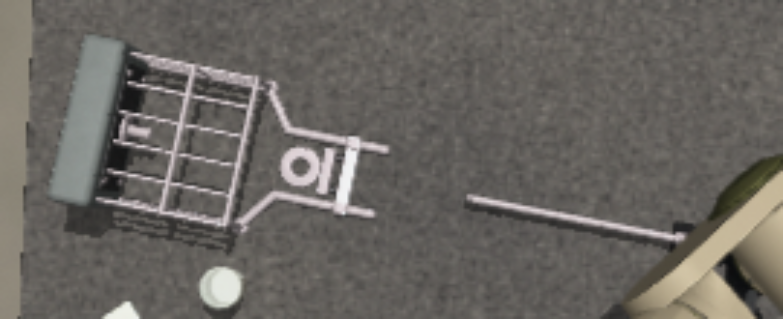

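View pics/w18.png

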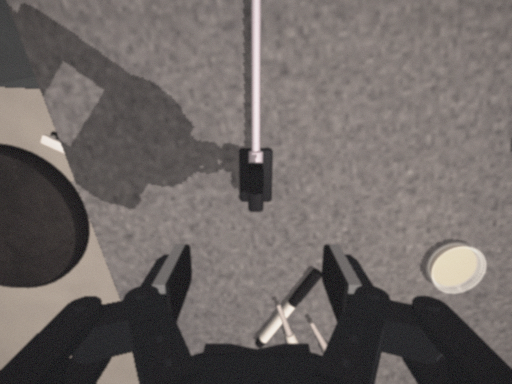

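View pics/s18.png

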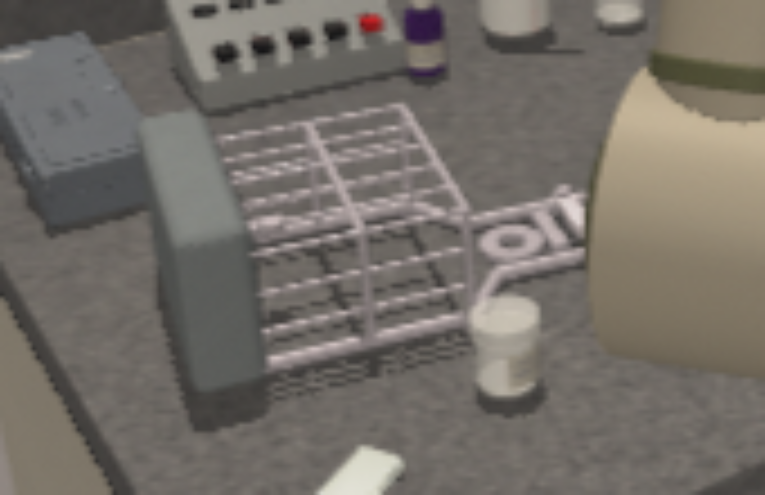

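```bash
python3 - <<'E'
from h import *
o=np.array([498.9,80.9]);a=np.radians(10)
def loc(p): v=p[:2]-o; return v@[np.cos(a),-np.sin(a)],v@[np.sin(a),np.cos(a)]
P=lambda u,v,z: ray("top",(90+(u+.5)/2.9-.5,150+(v+.5)/2.9-.5),z)
print('ring',loc(P(300,166,8)),'hook',loc(P(471,198,28)))
s=read_state();print(s["clock"],np.abs(s["joint_vel"]).max())
job.finish_job()
E
```

```text
ring (np.float64(-0.7354904715075959), np.float64(27.472109190200122)) hook (np.float64(-0.27624058624252606), np.float64(-157.28069026427139))
25.4 1.0072952400746593
the job is handed in; nothing more can be done
```

The ring is out of the guard and lying in the chute. It was registered on the pad, and the job was handed in at about 25 s of the 58 s allowed. No verdict came back.

**Pull on the pad:** I hooked the ring's bore inside the guard and drew the ring out along the chute. I felt the pad at about the position the picture had suggested. The measured pull rose to about 6.0, 6.4 and then 7.5 N. It stayed above 4 N for more than 3 s, and the highest single reading was 8.4 N.

**Last checks, from the camera pictures:**

| Item | Measured | Required |
|---|---|---|
| Ring along the chute | y ≈ 27 mm | 0 to 53 mm |
| Ring off the centre line | x ≈ -0.7 mm | within 12 mm |
| Hook tip | y ≈ -157 mm | below -50 mm |

- **Ring and rod:** Judged by eye from the pictures, the ring lies flat and the rod stands on its foot, clear of both ring and guard.
- **Bystanders:** None of them was touched. The ones in view in the last pictures looked unmoved, but I did not measure their positions.

**Disagreements:** The camera and the arm's own position readings differed by 1 to 2 mm at the hook, within the stated calibration. When I set the rod down, the force reading did not clearly show the foot meeting the bench, so I released it at the height where I had picked it up.

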